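# Free the long filter cartridge into the catch tray

## Robot

A 6-joint arm with a two-finger parallel gripper is mounted at the origin on the work surface; the furniture and walls round the work are solid. World frame = base frame: x ahead of the robot, y to its left, z up, the work surface at z = 0. Lengths are in mm, angles in degrees, forces in N, time in s.
With the tool pointing down it reaches from about 325 to 900 mm from the base axis. Payload 6.1 kg.
Tool frame: the origin (TCP) lies midway between the tips of the shut fingers; the grasp point (between the pads) lies 19 mm behind it; z points along the fingers, x is the direction in which the jaws open and shut, and the axes are right-handed (so a half turn about z gives the same grasp; the last joint's range is limited). The gripper opens to 87 mm and grips with 3 to 60 N. Pads are 19 mm wide; open, the fingers measure 117 mm over their backs; the gripper's body (75 mm by 190 mm) begins 51 mm behind the grasp point.
Start: joints at [60.728, 12.628, 87.462, -0, 79.91, -7.225], TCP at [234.606, 579.289, 222.538] pointing down, gripper open.
Joint ranges: [-170.65, 170.65], [-52.31, 119.04], [5.05, 147.46], [-71.25, 251.25], [11.57, 151.72], [-153.62, 153.62]. Speed limits (degrees/s): [147.25, 147.25, 172.46, 180, 180, 180].

## Interface

Orientations are given as [roll, pitch, yaw] about the fixed x, y, z axes, in that order (R = Rz(yaw) Ry(pitch) Rx(roll)).
In Python, from station import arm gives the robot as it stands.
- The arm moves only by the tool drive_tool, never from a script. Its argument "motion" is a list of rows, each a list of 7 numbers: the turn, a rotation vector about the tool's x, y, z in degrees, then the shift along the tool's x, y, z in mm, then the gripper command: -1 is fully open, 1 is shut, values between are in proportion. A call has 1 to 10 rows; each row shifts and turns the commanded pose from where the row before left it, along the tool's axes as they then stand; what a row does not reach is not made up. A row lasts 1/12 s, in which the tool goes at most 41.7 mm and 7.16 degrees, less where a joint would pass 70% of its speed; a pose out of reach is approached as far as the arm can. A call is refused whole if a number of a shift passes 41.7 or a number of a turn 7.16, either way. A call with a gripper value outside its range is refused whole. The fingers move at their own pace and stop on an object; the grip force is fixed at half the most. Time passes only in rows, so rows that do not move let the fingers close. It gives the time, the measured TCP pose, the force and the opening at its end, in the units of the state.
- arm.get_state(): the state, without advancing time (a new reading comes with each control period).
- arm.camera(name): name is "scene" or "top"; returns a dict with "frame" (384x512x3 uint8, blue, green, red), "depth" (384x512 float32, mm along the optical axis (not along the pixel's ray), 0 where there is no reading), "fx", "fy", "cx", "cy" (pixels), "D" ([k1, k2, p1, p2, k3] as OpenCV has them; the pictures are not rectified), "pose" (4x4, takes a point from camera to world coordinates). Camera axes: x right, y down, z forward; pixel columns grow to the right and rows downward; lengths in mm; the calibration is good to about 2 mm. A picture is of the moment at which its call begins.
- arm.sign_off(): hands the job in, once; it reports no verdict.
The state is a dict: "time_s": time; "joint_pos": joint angles; "joint_vel": joint speeds; "tau": joint torques, N m; "tcp_pos": TCP position; "orientation": TCP orientation; "contact_force": force on the tool from outside, world axes, zero at the start; "wrist_torque": the same for the moment, N m; "finger_gap": finger opening in mm.
Only numpy, scipy, OpenCV 4.12 (cv2) and the standard library are available. Lean on these libraries where they do the work, as an engineer would, in place of code of your own. Each camera call takes 0.05 s, during which the arm holds its last target.

## Task

We need the longer of the two filter cartridges from the clip rack. First slide the catch tray along the bench until its far edge is tucked under the chute in front of that cartridge; then slide that cartridge's keeper fully aside and push the cartridge straight out of its spring clip, without lifting it out, so that it rolls down the chute and lies flat in the tray. Leave the shorter cartridge in its clip with its keeper shut, and do not disturb the other things on the bench.

Things in the scene. Friction and masses are not known exactly. Their poses are not given: they have to be found in the camera images.
- rack: Clip rack fixed to the bench: grey base plate 78 x 400 x 8 mm, front edge at x = -38 mm, with two stations, left at y = +82 mm and right at y = -82 mm. Origin: on the bench, midway between the stations, below the line of both cartridges' axes; x away from the chutes (the clips open to -x), y left along the cartridges, z up. Behind the clip posts (x over 23 mm) all is open.
- clips_left (a point): Middle of the left station, on the axis of a seated cartridge, 70 mm above the bench. A C-shaped sprung steel clip on a post, 40 mm wide (y) and up to 89 mm high, grips the cartridge's middle; the ends stand free. Pushed to -x from behind, the cartridge meets about 15 N and after about 12 mm the clip snaps open; push evenly either side of the clip, or one end and then the other.
- clips_right (a point): The same for the right station.
- chute_left (a point): Middle of the lip of the left station's sheet metal chute, 50 mm in front (-x) of the clip axis and 38 mm above the bench, with 34 mm free under it. The chute is 156 mm wide and slopes down to the lip from 50 mm height just below the clips.
- chute_right (a point): The same for the right station.
- cartridge_long: The longer filter cartridge: white pleated cylinder with grey end caps, 150 mm long, 28 mm diameter, about 0.16 kg, in the left or the right station. Origin at its middle, on its axis; y along its axis.
- cartridge_short: The shorter filter cartridge, alike but 114 mm long, in the other station. Origin at its middle, on its axis; y along its axis.
- tray: Loose grey tray on the bench, 100 (x) x 208 (y) mm, 0.45 kg, floor and walls 4 mm; far (+x) and end walls 28 mm high, near wall 40 mm. Grip tab on the near wall: 12 mm thick (x), 50 wide (y), at x = -44 mm, top 70 mm high. Origin: centre of underside; x from tab to far wall. In place its origin is about 93 mm in front (-x) of the clip axis, level in y with the cartridge, parallel to the rack.
- keeper_left (a joint): Sliding keeper of the left station (m): 0 shut, grows to 0.038 fully aside as it is slid outward, to +y of the rack. Friction 2 N, stays where it is left.
- keeper_right (a joint): Sliding keeper of the right station (m): 0 shut, 0.038 fully aside, slid outward to -y of the rack. Friction 2 N, stays where it is left.
- tab_left (a point): Top of the left keeper's thumb tab: 10 (x) x 14 (y) mm, upright from 86 to 120 mm above the bench, on a dark steel plate that stands 4 mm in front of the cartridge's outer end and bars its way. Shut, the tab is at x = -21 mm, y = +150 mm in the rack's frame (68 mm outward of the station's middle).
- tab_right (a point): The same for the right keeper; shut, it is at x = -21 mm, y = -150 mm in the rack's frame.
- wood_block: Bystander: wooden packing block 50 x 110 x 38 mm. Origin: centre of the underside.
- sanding_block: Bystander: black sanding block 66 x 122 x 35 mm. Origin: centre of the underside.
- coupler: Bystander: brass air coupler 23 x 62 x 24 mm. Origin: centre of the underside.
- screwdriver: Bystander: screwdriver with grey handle, 218 mm long. Origin: centre of the underside.

How it is judged:
By the outcome, as a careful person would: the job done as asked, in the order asked, and still so for the second after the job is handed in, with the robot touching nothing.
It also fails if it takes over 54 s, if anything falls off the work surface, if the arm or the gripper's body presses on something with over 40 N, if the wrist force passes 120 N, or if a joint passes its speed limit or range.

## Working session

There is one attempt and no reset: what is moved stays moved. The work goes in short steps, Python scripts to look and compute and a tool call to move; the robot and the scene stay as the last step left them, time stands still between calls to the robot, and variables do not carry over. Pictures are saved under pics/ and viewed, and the job is handed in when it is done.

Besides the shell and the picture viewer there is one more tool, called after "Call:" as name(argument=value, ...) on one line, values as JSON. drive_tool: Moves the arm, as the interface text tells. Its arguments: {"type":"object","properties":{"motion":{"type":"array"}},"required":["motion"]}

```bash
ls; mkdir -p pics
python3 - <<'E'
from station import arm
import cv2,numpy as np
print(arm.get_state())
for n in ["scene","top"]:
    c=arm.camera(n); cv2.imwrite(f"pics/{n}0.png",c["frame"]); np.savez(f"{n}0.npz",**c)
    print(n,c["fx"],c["fy"],c["cx"],c["cy"],c["D"],c["pose"])
E
```

```text
pics
{'time_s': 0.0, 'joint_pos': array([ 6.07291283e+01,  1.26774253e+01,  8.75239620e+01, -2.24652133e-03,
        7.99100108e+01, -7.22513058e+00]), 'joint_vel': array([ 0.02115196, -0.02972197, -0.05950532,  0.073674  ,  0.069714  ,
       -0.00303037]), 'tau': array([ 8.27138210e-04, -4.94607568e+01, -3.87378895e+01,  6.99243648e-02,
        5.69869496e-02, -1.33616895e-04]), 'tcp_pos': array([234.30858866, 578.76000257, 221.43029771]), 'orientation': array([-1.79988183e+02,  1.10791724e-01,  6.79546660e+01]), 'contact_force': array([0.88419021, 0.63528095, 0.39306457]), 'wrist_torque': array([-0.00929381,  0.03540621,  0.03602562]), 'finger_gap': 86.65854803754927}
scene 436.53486307122967 436.53486307122967 255.42756154110756 187.3122321537475 [0.01921489 0.         0.         0.         0.        ] [[ 6.57303861e-01 -4.21076690e-01  6.25016844e-01 -2.80654039e+02]
 [-7.53569776e-01 -3.77330865e-01  5.38288038e-01 -7.05941446e+02]
 [ 9.17760112e-03 -8.24812608e-01 -5.65331701e-01  8.04138629e+02]
 [ 0.00000000e+00  0.00000000e+00  0.00000000e+00  1.00000000e+00]]
top 452.23743048194865 452.23743048194865 258.7327297747132 186.75421384352987 [0.00137128 0.         0.         0.         0.        ] [[ 7.46540234e-03 -9.96184860e-01  8.69482131e-02  3.77315426e+02]
 [-9.99969716e-01 -7.62830220e-03 -1.54141067e-03 -1.48610833e+01]
 [ 2.19879722e-03 -8.69340727e-02 -9.96211640e-01  1.38742159e+03]
 [ 0.00000000e+00  0.00000000e+00  0.00000000e+00  1.00000000e+00]]
```

View pics/scene0.png

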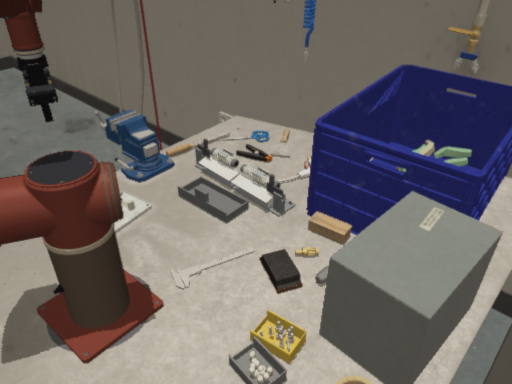

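View pics/top0.png

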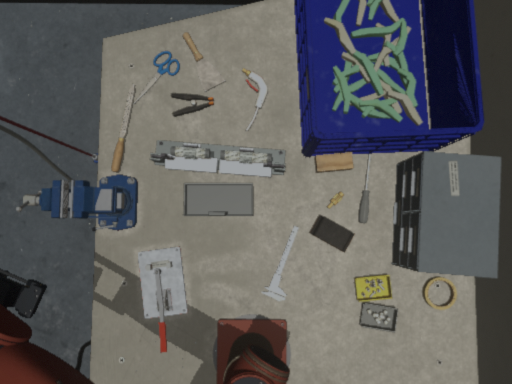

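```bash
cat > h.py <<'E'
import cv2,numpy as np
def load(n): return dict(np.load(n))
def KD(c):
    K=np.array([[c["fx"],0,c["cx"]],[0,c["fy"],c["cy"]],[0,0,1]],float); return K,np.array(c["D"],float)
def ray(c,uv):
    K,D=KD(c); p=cv2.undistortPoints(np.array(uv,float).reshape(-1,1,2),K,D).reshape(-1,2)
    d=np.c_[p,np.ones(len(p))]@c["pose"][:3,:3].T
    return c["pose"][:3,3],d
def plane(c,uv,z):
    o,d=ray(c,uv); return o+d*((z-o[2])/d[:,2])[:,None]
def proj(c,P):
    K,D=KD(c); T=np.linalg.inv(c["pose"]); r,_=cv2.Rodrigues(T[:3,:3])
    return cv2.projectPoints(np.array(P,float).reshape(-1,1,3),r,T[:3,3],K,D)[0].reshape(-1,2)
def tri(c1,u1,c2,u2):
    o1,d1=ray(c1,[u1]);o2,d2=ray(c2,[u2]);A=np.c_[d1[0],-d2[0]]
    s=np.linalg.lstsq(A,o2-o1,rcond=None)[0]; a=o1+s[0]*d1[0];b=o2+s[1]*d2[0]
    return (a+b)/2,np.linalg.norm(a-b)
def cloud(c):
    h,w=c["depth"].shape; g=np.stack(np.meshgrid(np.arange(w),np.arange(h)),-1).reshape(-1,2)
    K,D=KD(c); p=cv2.undistortPoints(g.astype(float).reshape(-1,1,2),K,D).reshape(-1,2)
    P=np.c_[p,np.ones(len(p))]*c["depth"].reshape(-1,1)
    return (P@c["pose"][:3,:3].T+c["pose"][:3,3]).reshape(h,w,3)
def crop(img,x0,y0,x1,y1,s,name):
    cv2.imwrite(name,cv2.resize(img[y0:y1,x0:x1],None,fx=s,fy=s,interpolation=cv2.INTER_CUBIC))
E
python3 - <<'E'
from h import *
t=load("top0.npz");s=load("scene0.npz")
crop(t["frame"],140,125,300,225,5,"pics/tcrop.png")
crop(s["frame"],170,130,310,225,5,"pics/scrop.png")
E
```

```text
(no output)
```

View pics/tcrop.png

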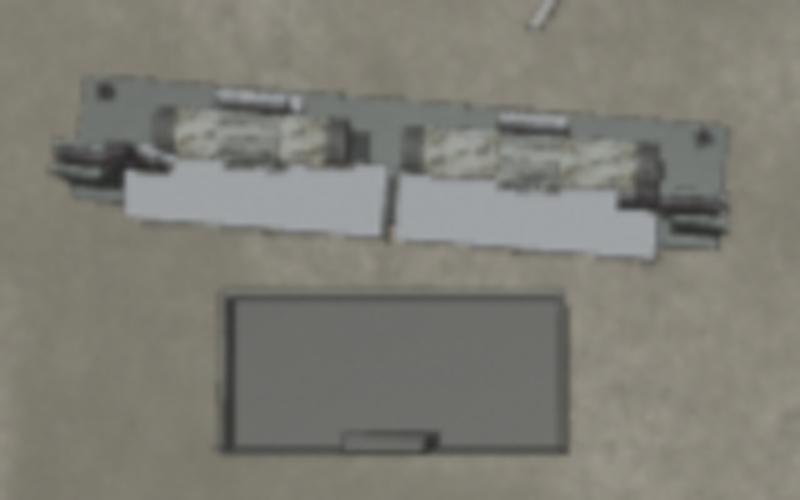

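View pics/scrop.png

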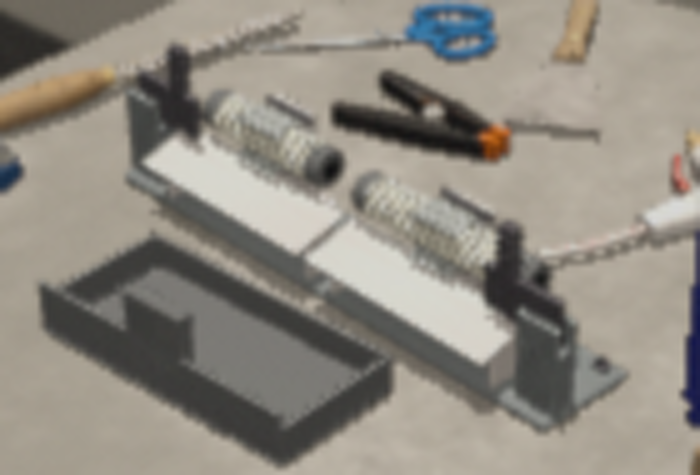

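Run:
```python
from h import *
t=load("top0.npz");s=load("scene0.npz")
f=lambda uv,x0,y0:(np.array(uv,float)+.5)/5-.5+[x0,y0]
T=lambda uv:f(uv,140,125); S=lambda uv:f(uv,170,130)
np.set_printoptions(precision=1,suppress=True)
P=plane(t,T([[85,76],[729,123],[720,247]]),8);print(P,np.linalg.norm(P[0]-P[1]),np.linalg.norm(P[1]-P[2]))
d=P[0]-P[1];print("rack yaw (y axis dir)",np.degrees(np.arctan2(-d[0],d[1])))
yaw=np.arctan2(-d[0],d[1]);R=np.array([[np.cos(yaw),-np.sin(yaw)],[np.sin(yaw),np.cos(yaw)]])
# origin: back mid is x=+40
m=(P[0]+P[1])[:2]/2; print("org a",m-R@[40,0])
# chute lips: z=38 (50 front)
L=plane(t,T([[125,218],[382,237],[391,240],[655,260]]),38);print("lip",L)
print(((L[:,:2]-(m-R@[40,0]))@R))
# cart top line
C=plane(t,T([[152,127],[350,142],[403,148],[662,173]]),70);print("cart axis ends",C);print(((C[:,:2]-(m-R@[40,0]))@R))
# tray: top rim of far corners z=28, near wall z=40
A=plane(t,T([[224,295],[565,297]]),28);B=plane(t,T([[222,453],[567,454]]),40);print("tray far",A,"near",B)
# tabs
C=cloud(t)
for n,u in (("tabR top",(672,202)),):
    p=T([u])[0];print(n,C[int(round(p[1])),int(round(p[0]))])
```

```text
[[640.8 299.5   8. ]
 [614.6 -98.4   8. ]
 [537.6 -93.    8. ]] 398.711969463392 77.20482818135693
rack yaw (y axis dir) -3.770951151983623
org a [587.8 103.2]
lip [[548.9 266.3  38. ]
 [538.6 111.7  38. ]
 [536.8 106.3  38. ]
 [526.  -52.3  38. ]]
[[ -49.6  160.2]
 [ -49.7    5.3]
 [ -51.1   -0.3]
 [ -51.5 -159.2]]
cart axis ends [[598.9 245.1  70. ]
 [590.9 128.4  70. ]
 [587.6  97.2  70. ]
 [573.9 -55.3  70. ]]
[[   1.7  142.3]
 [   1.4   25.4]
 [   0.2   -6. ]
 [  -3.4 -159. ]]
tray far [[503.8 207.4  28. ]
 [504.2   1.6  28. ]] near [[408.3 204.6  40. ]
 [409.3  -0.5  40. ]]
tabR top [554.5 -60.7  86.5]
```

Run:
```python
from h import *
np.set_printoptions(precision=1,suppress=True)
t=load("top0.npz");s=load("scene0.npz")
def lineworld(p,z):
    P=plane(t,p,z); vx,vy,x0,y0=cv2.fitLine(P[:,:2].astype(np.float32),cv2.DIST_HUBER,0,.01,.01).ravel(); return vx,vy,x0,y0
g=cv2.cvtColor(t["frame"],cv2.COLOR_BGR2GRAY).astype(float)
# chute lip: for each column, subpixel falling edge going down between white and concrete
for a,b in ((168,214),(222,268)):
    pts=[]
    for u in range(a,b):
        col=g[155:183,u]; w=np.where(col>145)[0]
        if len(w)==0: continue
        i=w[-1]; 
        th=(col[i]+col[i+2])/2; 
        k=i
        while col[k]>th:k+=1
        pts.append((u,155+k-1+(col[k-1]-th)/(col[k-1]-col[k])))
    vx,vy,x0,y0=lineworld(pts,38); print("lip yaw",np.degrees(np.arctan(-vx/vy)),x0,y0)
# tray edges
def edge(a,b,r0,r1,z):
    pts=[]
    for u in range(a,b):
        d=np.abs(np.diff(g[r0:r1,u])); k=np.argmax(d); pts.append((u,r0+k+.5))
    return lineworld(pts,z)
for n,a in (("far",(188,250,178,187,28)),("near",(188,206,211,219,0))):
    vx,vy,x0,y0=edge(*a); print(n,np.degrees(np.arctan(-vx/vy)),x0,y0)
# depth check
C=cloud(t)
m=(C[...,2]>60)&(C[...,2]<130)
P=C[130:180,145:295][m[130:180,145:295]]
hi=P[P[:,2]>108];print(hi)
```

```text
lip yaw -3.798812 545.2275 198.02121
lip yaw -3.867257 533.89185 36.28843
far 0.43975234 504.86697 108.17027
near 0.42935684 408.63525 169.4902
[[582.  260.9 118.2]
 [581.8 257.8 119.5]
 [581.8 254.8 120. ]
 [582.2 252.6 117.3]
 [582.6 250.3 114.8]
 [578.3 259.6 123.7]
 [578.8 257.4 120.6]
 [578.7 254.5 121.1]
 [578.8 251.8 120.5]
 [579.6 250.  115.6]
 [580.7 248.5 109.1]
 [575.6 259.8 122.4]
 [575.9 257.4 120.4]
 [576.3 255.  118.4]
 [576.6 252.6 116.3]
 [576.5 249.6 117.2]
 [573.8 261.1 116. ]
 [573.6 258.1 117.1]
 [573.1 254.5 120.5]
 [573.6 252.4 117.3]
 [561.5 -39.7 118.1]
 [562.  -42.6 114.5]
 [562.  -45.4 115.1]
 [562.7 -48.4 109.8]
 [558.5 -39.7 118.8]
 [558.2 -42.5 121.2]
 [558.9 -45.4 116.4]
 [558.7 -48.2 118. ]
 [558.3 -50.9 121.3]
 [555.7 -39.7 118.9]
 [555.7 -42.5 118.4]
 [555.4 -45.3 120.9]
 [555.7 -48.2 119.1]
 [555.1 -50.9 123.4]
 [552.5 -39.7 121.4]
 [552.5 -42.5 121.2]
 [552.9 -45.4 118.7]
 [552.7 -48.2 120.5]
 [552.9 -51.  119. ]
 [551.3 -39.9 108.7]
 [551.  -48.4 111.8]
 [551.3 -51.3 109.5]]
```

Call:
drive_tool(motion=[[0,0,6.75,0,0,0,-1],[0,0,6.75,0,0,0,-1],[0,0,6.75,0,0,0,-1],[0,0,6.75,0,0,0,-1],[0,0,6.75,0,0,0,-1],[0,0,6.75,0,0,0,-1],[0,0,6.75,0,0,0,-1],[0,0,6.75,0,0,0,-1],[0,0,6.75,0,0,0,-1],[0,0,6.75,0,0,0,-1]])

```text
time_s: 0.93
tcp_pos: [234.4, 579.0, 221.9]
orientation: [179.9, 0.0, 0.1]
contact_force: [0.4, 0.2, 0.6]
finger_gap: 86.8
```

Run:
```python
from h import *
np.set_printoptions(precision=1,suppress=True)
t=load("top0.npz")
T=lambda uv:(np.array(uv,float)+.5)/5-.5+[140,125]
print(plane(t,T([[343,433],[428,434],[343,450],[424,453]]),70))
C=cloud(t); Q=C[200:220,200:235].reshape(-1,3); Q=Q[Q[:,2]>60]; print(len(Q),Q.min(0),Q.max(0),Q.mean(0))
```

```text
[[419.8 129.6  70. ]
 [419.6  80.1  70. ]
 [409.9 129.4  70. ]
 [408.5  82.3  70. ]]
88 [377.3 -14.9  61.8] [ 420.9  130.4 1387.4] [413.9 102.8  98.6]
```

Call:
drive_tool(motion=[[0,0,0,14,36.5,0,-1],[0,0,0,14,36.5,0,-1],[0,0,0,14,36.5,0,-1],[0,0,0,14,36.5,0,-1],[0,0,0,14,36.5,0,-1],[0,0,0,14,36.5,0,-1],[0,0,0,14,36.5,0,-1],[0,0,0,14,36.5,0,-1],[0,0,0,14,36.5,0,-1],[0,0,0,14,36.5,0,-1]])

```text
time_s: 1.77
tcp_pos: [377.5, 213.6, 222.3]
orientation: [180.0, 0.0, 0.5]
contact_force: [0.7, 1.0, 0.5]
finger_gap: 87.1
```

Call:
drive_tool(motion=[[0,0,0,14,36.5,0,-1],[0,0,0,14,36.5,0,-1],[0,0,-0.4,12,37,0,-1],[0,0,0,0,0,30,-1],[0,0,0,0,0,30,-1],[0,0,0,0,0,30,-1],[0,0,0,0,0,0,-1],[0,0,0,0,0,0,-1]])

```text
time_s: 2.43
tcp_pos: [416.6, 105.5, 131.2]
orientation: [180.0, 0.3, 0.8]
contact_force: [0.2, -0.2, 1.6]
finger_gap: 87.0
```

Call:
drive_tool(motion=[[0,0,0,-2,0,25,-1],[0,0,0,0,0,25,-1],[0,0,0,0,0,25,-1],[0,0,0,0,0,17,-1],[0,0,0,0,0,0,-1],[0,0,0,0,0,0,-1]])

```text
time_s: 2.93
tcp_pos: [417.2, 106.0, 41.9]
orientation: [-180.0, -0.0, 0.9]
contact_force: [0.3, -0.5, 0.4]
finger_gap: 86.8
```

Run:
```python
from station import arm
from h import *
for n in ["scene","top"]:
    c=arm.camera(n);np.savez(f"{n}1.npz",**c)
crop(c["frame"],140,125,300,225,4,"pics/t1.png")
```

```text
(no output)
```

View pics/t1.png

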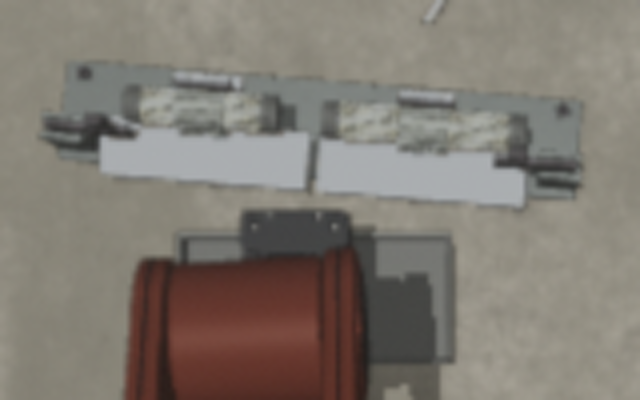

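Call:
drive_tool(motion=[[0,0,0,-2,0,0,-1],[0,0,0,0,0,0,1],[0,0,0,0,0,0,1],[0,0,0,0,0,0,1],[0,0,0,0,0,0,1],[0,0,0,0,0,0,1],[0,0,0,0,0,0,1],[0,0,0,0,0,0,1]])

```text
time_s: 3.7
tcp_pos: [414.3, 105.6, 40.5]
orientation: [180.0, 0.0, 0.9]
contact_force: [0.1, -0.5, -0.6]
finger_gap: 48.1
```

Call:
drive_tool(motion=[[0,0,0,0,0,0,1],[0,0,0,0,0,0,1],[0,0,0,0,0,0,1],[0,0,0,0,0,0,1],[0,0,0,0,0,0,1],[0,0,0,0,0,0,1],[0,0,0,0,0,0,1],[0,0,0,0,0,0,1]])

```text
time_s: 4.37
tcp_pos: [414.7, 105.6, 40.6]
orientation: [180.0, -0.0, 0.8]
contact_force: [2.3, -0.6, -1.8]
finger_gap: 11.8
```

Call:
drive_tool(motion=[[0,0,0.5,0,4,0,1],[0,0,0.6,0,8,0,1],[0,0,0.6,0,10,0,1],[0,0,0.6,0,10,0,1],[0,0,0.6,0,10,0,1],[0,0,0.6,0,10,0,1],[0,0,0.6,0,10,0,1],[0,0,0.5,0,6,0,1],[0,0,0,0,4,0,1],[0,0,0,0,0,0,1]])

```text
time_s: 5.2
tcp_pos: [412.6, 32.2, 40.6]
orientation: [179.9, 0.0, -3.8]
contact_force: [-0.9, -3.4, 1.8]
finger_gap: 11.7
```

Call:
drive_tool(motion=[[0,0,0,4,0,0,1],[0,0,0,6,-0.5,0,1],[0,0,0,6,-0.5,0,1],[0,0,0,5,0,0,1],[0,0,0,3,0,0,1],[0,0,0,0,0,0,1],[0,0,0,0,0,0,1]])

```text
time_s: 5.78
tcp_pos: [435.5, 33.1, 40.6]
orientation: [180.0, 0.2, -3.7]
contact_force: [-5.6, -0.2, 9.1]
finger_gap: 11.8
```

Run:
```python
from station import arm
from h import *
print(arm.get_state()["tcp_pos"],arm.get_state()["contact_force"])
for n in ["scene","top"]:
    c=arm.camera(n);np.savez(f"{n}2.npz",**c)
    if n=="scene": crop(c["frame"],170,130,310,235,5,"pics/s2.png")
crop(c["frame"],140,125,300,225,5,"pics/t2.png")
```

```text
[435.46567193  33.06070621  40.55180906] [-5.63047896 -0.18904617  9.1104996 ]
```

View pics/t2.png

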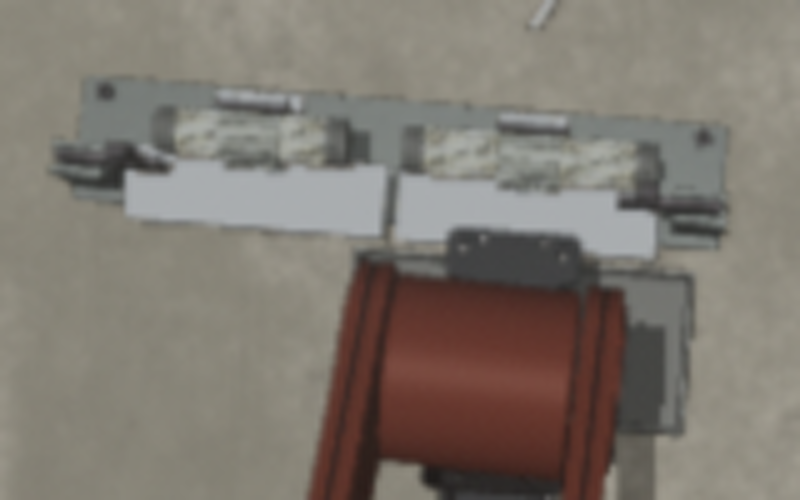

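View pics/s2.png

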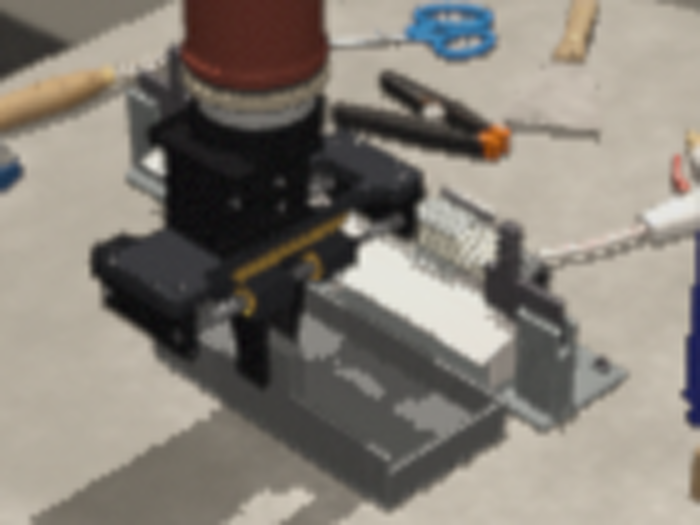

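Run:
```python
from h import *
np.set_printoptions(precision=1,suppress=True)
t=load("top2.npz")
T=lambda uv:(np.array(uv,float)+.5)/5-.5+[140,125]
y=np.radians(-3.85);R=np.array([[np.cos(y),-np.sin(y)],[np.sin(y),np.cos(y)]])
P=plane(t,T([[358,250],[692,275],[683,433]]),[28,28,28]);print(P)
print((P[:,:2]-[588.2,103])@R)
```

```text
[[531.8 127.   28. ]
 [518.1 -75.   28. ]
 [422.7 -70.   28. ]]
[[ -57.9   20.2]
 [ -58.  -182.3]
 [-153.5 -183.7]]
```

Call:
drive_tool(motion=[[0,0,0,3,0,0,1],[0,0,0,4,0.5,0,1],[0,0,0,4,0.5,0,1],[0,0,0,0,0,0,1],[0,0,0,0,0,0,1]])

```text
time_s: 6.3
tcp_pos: [446.7, 31.5, 40.5]
orientation: [180.0, 0.1, -3.7]
contact_force: [-5.1, 0.2, 6.4]
finger_gap: 11.9
```

Call:
drive_tool(motion=[[0,0,0,0,0,0,-0.3],[0,0,0,0,0,0,-0.3],[0,0,0,0,0,0,-0.3],[0,0,0,0,0,0,-0.3],[0,0,0,0,0,-10,-0.3],[0,0,0,0,0,-30,-0.3],[0,0,0,0,0,-30,-0.3],[0,0,0,0,0,-40,-0.3],[0,0,0,0,0,-40,-0.3],[0,0,0,0,0,0,1]])

```text
time_s: 7.13
tcp_pos: [452.5, 31.0, 200.1]
orientation: [180.0, -0.8, -3.7]
contact_force: [0.7, 0.1, 1.4]
finger_gap: 53.8
```

Call:
drive_tool(motion=[[0,0,0,28,11,0,1],[0,0,0,28,11,0,1],[0,0,0,28,11,0,1],[0,0,0,28,11,0,1],[0,0,0,0,0,25,1],[0,0,0,0,0,25,1],[0,0,0,0,0,25,1],[0,0,0,0,0,0,1],[0,0,0,0,0,0,1],[0,0,0,0,0,0,1]])

```text
time_s: 7.97
tcp_pos: [557.3, -19.9, 117.2]
orientation: [180.0, -0.1, -3.7]
contact_force: [0.7, 0.7, -0.1]
finger_gap: 1.0
```

Run:
```python
from station import arm
from h import *
print(arm.get_state()["tcp_pos"])
for n in ["scene","top"]:
    c=arm.camera(n);np.savez(f"{n}3.npz",**c)
    if n=="scene": crop(c["frame"],170,130,310,235,5,"pics/s3.png")
crop(c["frame"],140,125,300,225,5,"pics/t3.png")
```

```text
[557.25138995 -19.92014345 117.19007257]
```

View pics/t3.png

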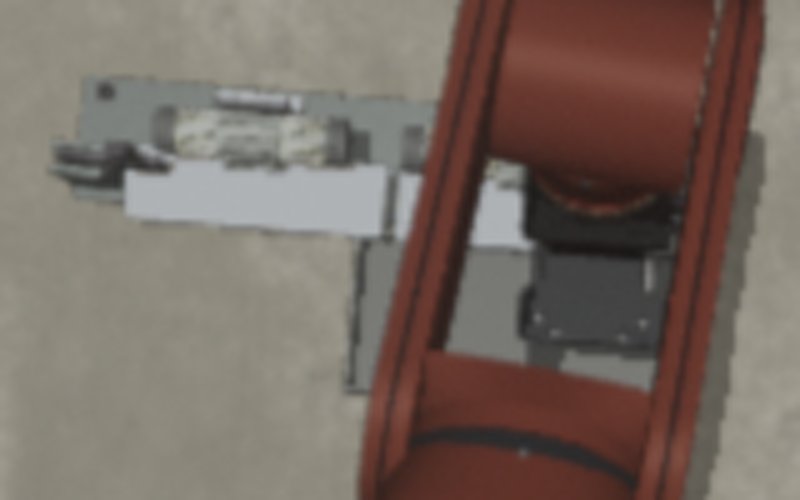

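View pics/s3.png

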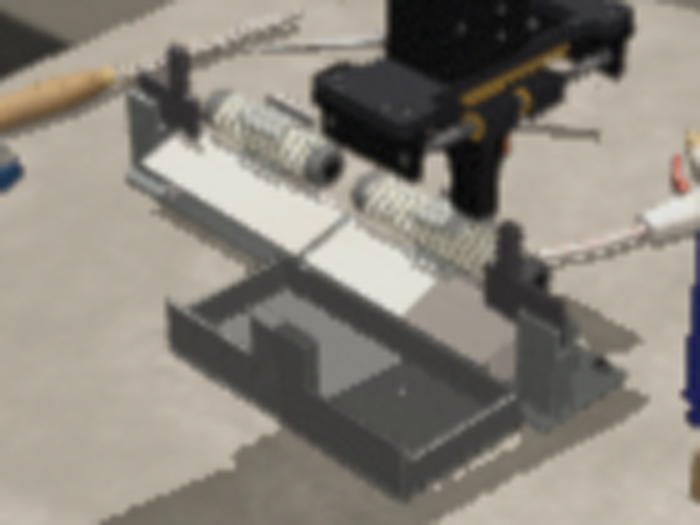

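Call:
drive_tool(motion=[[0,0,0,0,0,10,1],[0,0,0,0,0,10,1],[0,0,0,0,0,0,1],[0,0,0,0,5,0,1],[0,0,0,0,5,0,1],[0,0,0,0,5,0,1],[0,0,0,0,5,0,1],[0,0,0,0,5,0,1],[0,0,0,0,5,0,1],[0,0,0,0,5,0,1]])

```text
time_s: 8.9
tcp_pos: [553.8, -55.2, 95.5]
orientation: [-180.0, 0.0, -3.8]
contact_force: [-0.9, 2.5, -1.4]
finger_gap: 0.6
```

Call:
drive_tool(motion=[[0,0,0,0,3,0,1],[0,0,0,0,3,0,1],[0,0,0,0,2,0,1],[0,0,0,0,1,0,1],[0,0,0,0,1,0,1],[0,0,0,0,0,0,1]])

```text
time_s: 9.4
tcp_pos: [553.5, -64.8, 95.6]
orientation: [180.0, -0.0, -3.7]
contact_force: [-0.9, 2.0, -0.2]
finger_gap: 0.0
```

Call:
drive_tool(motion=[[0,0,0,0,1,0,1],[0,0,0,0,1,0,1],[0,0,0,0,1,0,1],[0,0,0,0,0,0,1]])

```text
time_s: 9.73
tcp_pos: [553.5, -65.2, 95.7]
orientation: [-179.8, -0.0, -3.7]
contact_force: [-0.3, 11.7, 1.0]
finger_gap: 0.5
```

Call:
drive_tool(motion=[[0,0,0,0,-6,0,1],[0,0,0,0,-8,0,1],[0,0,0,0,0,-35,1],[0,0,0,0,0,-35,1],[0,0,0,0,0,-35,1],[0,0,-6.9,0,0,0,-1],[0,0,-6.9,0,0,0,-1],[0,0,-6.9,0,0,0,-1],[0,0,-6.9,0,0,0,-1],[0,0,-6.9,0,0,0,-1]])

```text
time_s: 10.57
tcp_pos: [554.6, -53.9, 201.1]
orientation: [179.9, -0.0, 31.1]
contact_force: [-0.6, -1.2, -0.4]
finger_gap: 26.1
```

Call:
drive_tool(motion=[[0,0,-6.9,0,0,0,-1],[0,0,-6.9,0,0,0,-1],[0,0,-6.9,0,0,0,-1],[0,0,-6.9,0,0,0,-1],[0,0,-6.9,0,0,0,-1],[0,0,-6.9,0,0,0,-1],[0,0,-6.9,0,0,0,-1],[0,0,-6.9,0,0,0,-1],[0,0,0,0,0,0,-1],[0,0,0,0,0,0,-1]])

```text
time_s: 11.4
tcp_pos: [554.5, -53.8, 200.8]
orientation: [180.0, 0.0, 85.7]
contact_force: [-0.4, -0.9, -0.0]
finger_gap: 85.2
```

```bash
cat >> h.py <<'E'
yw=np.radians(-3.85);RR=np.array([[np.cos(yw),-np.sin(yw)],[np.sin(yw),np.cos(yw)]])
def rack(p): return (np.array(p)[...,:2]-[588.2,103])@RR
E
python3 - <<'E'
from station import arm
from h import *
s=arm.get_state();print(s["tcp_pos"],rack(s["tcp_pos"]),s["orientation"],s["joint_pos"],s["finger_gap"])
c=arm.camera("scene");np.savez("scene4.npz",**c)
crop(c["frame"],170,130,310,235,5,"pics/s4.png")
E
```

```text
[554.48499953 -53.81937956 200.83416025] [ -23.10933644 -158.7292589 ] [1.79950987e+02 3.89820073e-02 8.57481695e+01] [-1.36358735e+01  4.26718462e+00  9.91505638e+01 -3.13308038e-02
  7.65275401e+01 -9.93767749e+01] 85.16605913531411
```

View pics/s4.png

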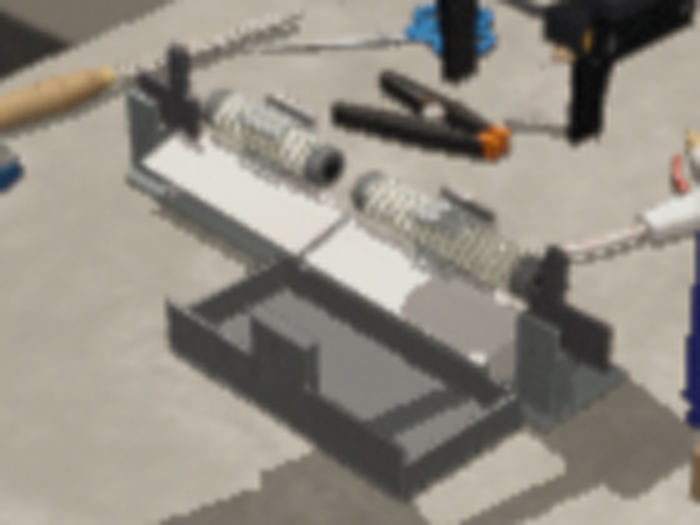

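Call:
drive_tool(motion=[[0,0,0,26,21,0,-1],[0,0,0,26,21,0,-1],[0,0,0,25,21,0,-1],[0,0,0,0,0,30,-1],[0,0,0,0,0,30,-1],[0,0,0,0,0,30,-1],[0,0,0,0,0,0,-1],[0,0,0,0,0,0,-1]])

```text
time_s: 12.12
tcp_pos: [620.8, 18.8, 108.8]
orientation: [-179.7, 0.0, 85.8]
contact_force: [0.4, -0.1, 0.4]
finger_gap: 86.7
```

Run:
```python
from station import arm
from h import *
s=arm.get_state();print(s["tcp_pos"],rack(s["tcp_pos"]),s["orientation"])
c=arm.camera("scene");crop(c["frame"],170,100,310,205,5,"pics/s5.png")
c=arm.camera("top");crop(c["frame"],140,95,300,215,5,"pics/t5.png")
```

```text
[620.83123909  18.8266133  108.75221031] [ 38.20938881 -81.79241652] [-1.79735350e+02  3.00717494e-03  8.58467205e+01]
```

View pics/s5.png

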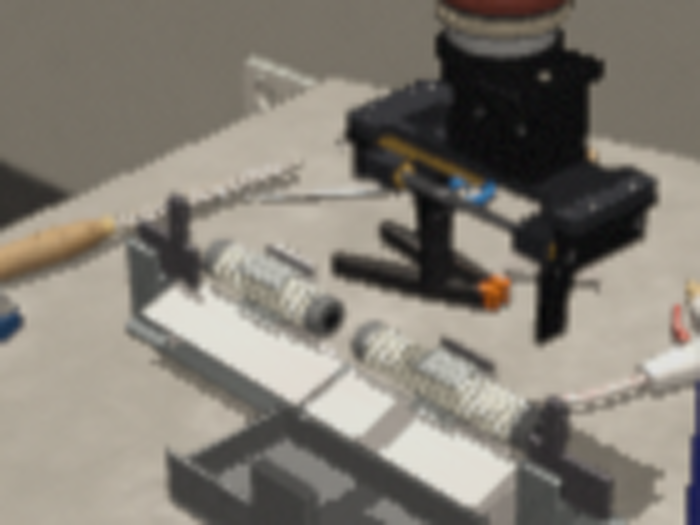

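View pics/t5.png

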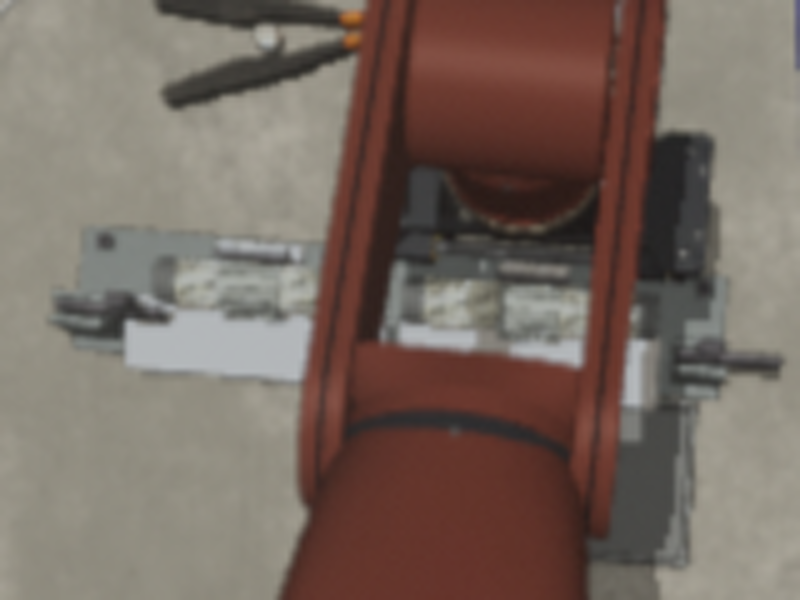

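Call:
drive_tool(motion=[[0,0,0,0,0,20,-1],[0,0,0,0,0,20,-1],[0,0,0,0,0,10,-1],[0,0,0,0,0,0,-1],[0,0,0,0,-5,0,-1],[0,0,0,0,-5,0,-1],[0,0,0,0,-2,0,-1],[0,0,0,0,-2,0,-1],[0,0,0,0,-2,0,-1],[0,0,0,0,0,0,-1]])

```text
time_s: 13.05
tcp_pos: [608.1, 19.6, 62.1]
orientation: [179.8, 0.0, 85.9]
contact_force: [3.3, 0.2, 1.1]
finger_gap: 87.0
```

Call:
drive_tool(motion=[[0,0,0,0,-2,0,-1],[0,0,0,0,-2,0,-1],[0,0,0,0,-2,0,-1],[0,0,0,0,-2,0,-1],[0,0,0,0,0,0,-1]])

```text
time_s: 13.47
tcp_pos: [604.2, 19.8, 63.8]
orientation: [179.3, -0.0, 85.9]
contact_force: [13.4, -0.3, 0.3]
finger_gap: 87.2
```

Call:
drive_tool(motion=[[0,0,0,0,-2,2,-1],[0,0,0,0,-2,2,-1],[0,0,0,0,-2,0,-1],[0,0,0,0,-2,0,-1],[0,0,0,0,0,0,-1]])

```text
time_s: 13.88
tcp_pos: [590.9, 20.8, 57.3]
orientation: [180.0, 0.0, 86.0]
contact_force: [-0.0, 0.6, -0.9]
finger_gap: 86.9
```

Call:
drive_tool(motion=[[0,0,0,0,0,0,-1],[0,0,0,0,0,0,-1],[0,0,0,0,0,0,-1],[0,0,0,0,0,0,-1],[0,0,0,0,0,0,-1],[0,0,0,0,0,0,-1]])

```text
time_s: 14.38
tcp_pos: [590.3, 20.9, 56.3]
orientation: [-180.0, 0.0, 86.0]
contact_force: [-0.4, 0.8, 0.1]
finger_gap: 87.2
```

Run:
```python
from station import arm
from h import *
s=arm.get_state();print(s["tcp_pos"],rack(s["tcp_pos"]),s["orientation"])
c=arm.camera("scene");crop(c["frame"],170,130,310,235,5,"pics/s6.png")
```

```text
[590.33800452  20.89475137  56.31568052] [  7.6461054  -81.77640239] [-1.79968469e+02  5.32844704e-05  8.59506127e+01]
```

View pics/s6.png

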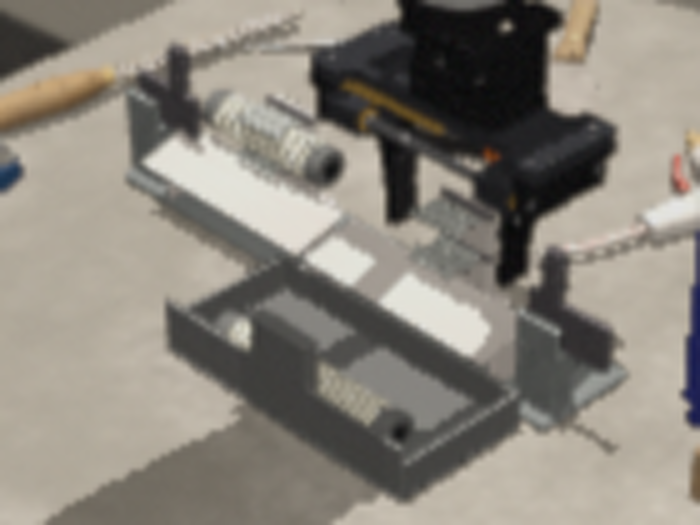

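Call:
drive_tool(motion=[[0,0,0,0,10,0,-1],[0,0,0,0,20,0,-1],[0,0,0,0,5,0,-1],[0,0,0,0,0,-30,-1],[0,0,0,0,0,-40,-1],[0,0,0,0,0,-40,-1],[0,0,0,0,0,-40,-1],[0,0,0,0,0,0,-1],[0,0,0,0,0,0,-1]])

```text
time_s: 15.18
tcp_pos: [627.5, 18.3, 210.7]
orientation: [179.6, 0.0, 86.0]
contact_force: [0.0, 0.5, 0.2]
finger_gap: 86.8
```

Call:
drive_tool(motion=[[0,0,0,20,0,0,-1],[0,0,0,40,0,0,-1],[0,0,0,40,0,0,-1],[0,0,0,40,0,0,-1],[0,0,0,40,0,0,-1],[0,0,0,40,0,0,-1],[0,0,0,30,0,0,-1],[0,0,0,0,0,0,-1],[0,0,0,0,0,0,-1]])

```text
time_s: 15.93
tcp_pos: [641.4, 269.3, 203.7]
orientation: [-179.8, 0.1, 86.1]
contact_force: [-0.0, 0.1, -0.1]
finger_gap: 86.9
```

Run:
```python
from station import arm
from h import *
s=arm.get_state();print(s["time_s"],s["tcp_pos"],rack(s["tcp_pos"]),s["orientation"])
c=arm.camera("scene");crop(c["frame"],170,130,310,235,5,"pics/s7.png")
c=arm.camera("top");np.savez("top7.npz",**c);cv2.imwrite("pics/t7f.png",c["frame"]);crop(c["frame"],140,125,300,225,5,"pics/t7.png")
```

```text
15.9333 [641.40224216 269.34669412 203.68397123] [ 41.91289244 169.54353618] [-1.79781806e+02  9.30617025e-02  8.61426935e+01]
```

View pics/s7.png

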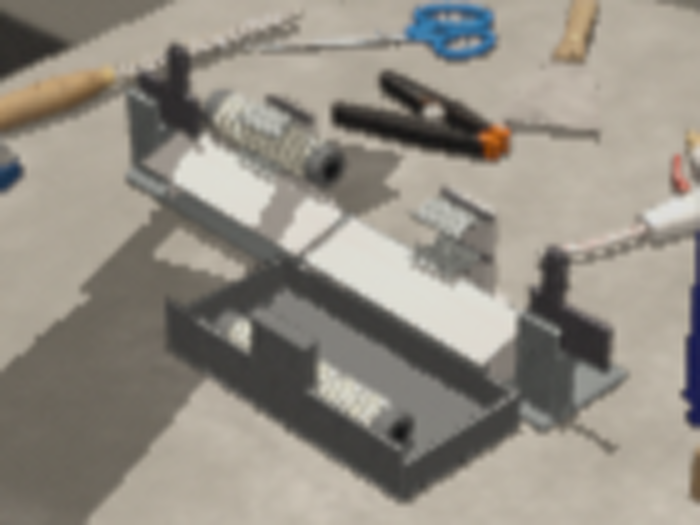

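View pics/t7.png

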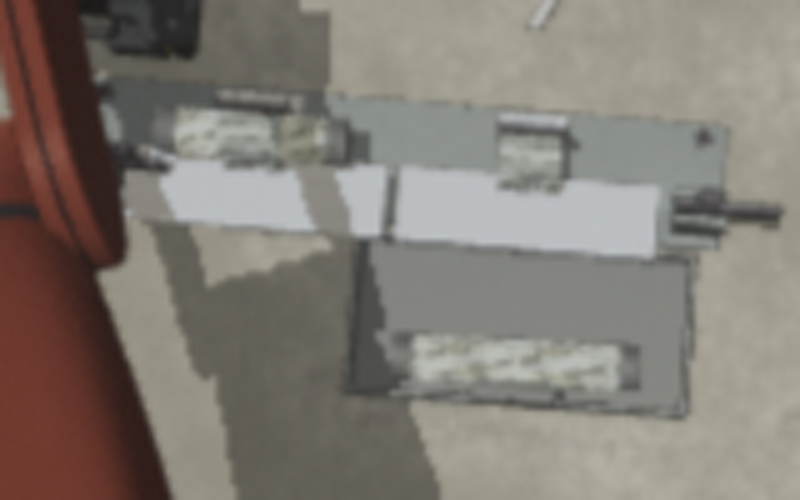

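View pics/t7f.png

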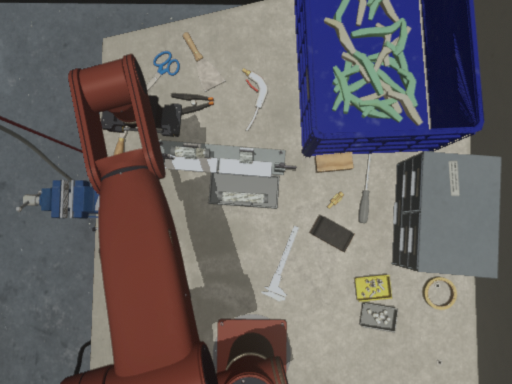

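Run:
```python
from h import *
np.set_printoptions(precision=1,suppress=True)
t=load("top7.npz")
T=lambda uv:(np.array(uv,float)+.5)/5-.5+[140,125]
print("tray near corners",rack(plane(t,T([[345,394],[685,417]]),20)))
print("cart ends",rack(plane(t,T([[388,352],[640,366]]),18)))
C=cloud(t);Q=C[155:180,265:300].reshape(-1,3);Q=Q[(Q[:,2]>112)&(Q[:,2]<125)];print("tab",rack(Q).mean(0),len(Q))
```

```text
tray near corners [[-145.    21.6]
 [-143.5 -184.5]]
cart ends [[-117.6   -2.1]
 [-114.6 -155.2]]
tab [ -22.2 -186. ] 21
```

Run:
```python
from h import *
np.set_printoptions(precision=1,suppress=True)
for n in ("top0","top7"):
    t=load(n+".npz");C=cloud(t);W=C[150:182,262:302].reshape(-1,3);r=rack(W)
    for lo in (95,112):
        k=(W[:,2]>lo)&(W[:,2]<128)&(r[:,1]<-120); q=r[k]; print(n,lo,k.sum(),q.min(0),q.max(0),q.mean(0))
    k=(W[:,2]>70)&(W[:,2]<92)&(r[:,1]<-160); print(r[k].min(0),r[k].max(0),np.median(W[k,2]))
t=load("top7.npz");crop(t["frame"],262,150,302,182,16,"pics/tab7.png")
s=load("scene4.npz");crop(s["frame"],265,170,305,220,12,"pics/stab4.png")
```

```text
top0 95 24 [ -27.2 -156.4] [ -15.2 -144.2] [ -22.4 -150. ]
top0 112 18 [ -26.1 -156.1] [ -16.2 -144.2] [ -21.6 -149.7]
[ -31.5 -197.9] [ -12.5 -160.3] 80.55750240523867
top7 95 27 [ -27.5 -193.2] [ -15.6 -178.8] [ -22.5 -185.6]
top7 112 21 [ -27.5 -193.2] [ -17.1 -178.8] [ -22.2 -186. ]
[ -31.5 -229.8] [ -13.7 -166.6] 81.87196115505674
```

View pics/stab4.png

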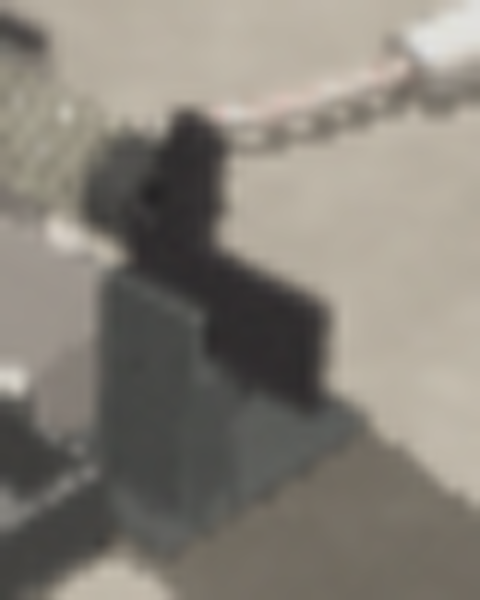

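```bash
python3 -c "
from station import arm
print(arm.sign_off())"
```

```text
the job is handed in; nothing more can be done
None
```

The longer cartridge was in the right station, and it now lies flat in the catch tray, pushed out of its clip without being lifted. I handed the job in at about 16 s of the 54 s allowed. `sign_off` reports no verdict.

- **Tray:** I gripped it by its tab and slid it along the bench until its far edge was under the right chute. The last pictures put its near edge at about x = -144 mm in the rack's frame, against the -143 mm wanted.
- **Keeper:** I pushed the right keeper outward until it stalled, with the force rising from 2 to 12 N.
- **Cartridge:** I pushed it evenly from behind on both sides of the clip, with about 13 N read just before it snapped out. It rolled down the chute into the tray, within the tray's length and roughly parallel to it.
- **Everything else:** In the last pictures the shorter cartridge is still in its clip and nothing else looks moved. The arm hid most of the left keeper in the last top view; the scene view shows it shut.

**One check disagreed:** the coarse depth picture (about 3 mm per pixel) put the right keeper's travel at about 36 mm, not 38 mm. I relied on the stall as proof that it reached its stop and did not push it again.

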